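Load the filled tube carrier and shut its bay

TASK

With the fingertips, push the carrier that holds the tubes all the way home into its bay of the sample loader, then push the sliding shutter by its rib fully across the mouth of that bay. Leave the empty carrier pulled out as it stands; only push, do not lift or tip either carrier, and do not knock away any of the things standing around.

Things in the scene. Friction and masses are not known exactly. Their poses are not given: they have to be found in the camera images.
- full_carrier_grip (a point): Carrier filled with 12 capped tubes (push this one in): loose black tray 220 mm long, 70 wide, 0.45 to 0.7 kg, its rear in one of the two bays. At its front end stands a push plate 64 mm wide, 16 thick, top 91 mm above the table. This point: front (robot side) surface of that plate, mid width, at its top edge. x points along the tray into the bay, y left, z up.
- full_carrier_tubes (a point): Centre of the filled carrier's block of tubes at cap-top height, 104 mm above the table. The block is 142 mm long and 60 mm wide; between it and the push plate lies a bare ledge 58 mm long.
- empty_carrier_grip (a point): The same point on the other carrier, which is alike but has an empty rack (no tubes, rack top 62 mm above the table) and stands pulled out at the other bay. It stays there.
- loader_mouth (a point): Two-bay sample loader, a fixed low white machine. This point: middle of its front face, on its floor plate, 6 mm above the table; x points into the bays, y left, z up. Walls 64 mm above the table; the floor plate runs 135 mm out in front of the face. Which carrier is in which bay changes.
- bay_left (a point): Middle of the mouth of the left (+y) bay, on its floor, in the plane of the front face. Each bay is an open-topped channel 74 mm wide. A carrier is fully home, against the rear stop, when the front of its push plate is 6 mm inside this plane. Axes as loader_mouth.
- bay_right (a point): The same for the right (-y) bay. The bays lie 90 mm either side of the loader's middle, with a block 106 mm wide between them.
- shutter_rib (a point): Sliding shutter: aluminium plate 98 mm wide, 6 thick, top 60 mm above the table, sliding sideways in front of the loader's face, parked between the bays. On it an upright finger rib, 14 mm wide sideways, 22 deep, reaching 105 mm above the table. This point: centre of the rib's top, 21 mm in front of the face. Axes as loader_mouth.
- shutter (a joint): Sideways position of the shutter in m: about 0 parked in the middle, +0.09 at its stop across the left bay (+y), -0.09 at its stop across the right bay. Friction about 1.5 N; it stays where it is left.
- jar: Bystander: the small jar (38 mm diameter, 55 mm tall) on the loader's floor plate in front of the shutter; origin at the middle of its underside.
- reagent: Bystander: a bottle 60 mm in diameter, 130 mm tall, left of the loader; origin at the middle of its underside.
- beaker: Bystander: a glass beaker 64 mm in diameter, 80 mm tall, right of the loader; origin at the middle of its underside.
- labels: Bystander: a paper label roll 68 mm in diameter, 30 mm tall, left of the loader's front; origin at the middle of its underside.
- tipbox: Bystander: an open blue box with compartments, 120 x 85 x 50 mm, far right on the table; origin at the middle of its underside.
- marker: Bystander: a marker pen 120 mm long, lying right of the loader's front; origin at the middle of its underside.
- cupjar: Bystander: a lidded specimen jar 60 mm in diameter, 70 mm tall, far left on the table; origin at the middle of its underside.

How it is judged:
On the way, in this order (a step that is already met when the one before it is completed fails the run):
1. the filled carrier is home in its bay while the shutter is still parked (x of full_carrier_grip in the frame of loader_mouth above -0.001 m and value of joint shutter between -0.03 and 0.03 m), for 0.2 s.
2. the shutter is across the mouth of the filled carrier's bay (x of full_carrier_grip in the frame of loader_mouth above -0.001 m and y of shutter_rib in the frame of full_carrier_grip between -0.009 and 0.009 m), for 0.2 s.
At the end, for the whole second after the job is handed in: The filled carrier lies flat in its bay, within 7 mm of its rear stop (its plate no more than 1 mm proud of the face); the shutter is centred on that carrier within 9 mm and at rest; the empty carrier is within 12 mm of where it started (all of step 2 and velocity of joint shutter between -0.01 and 0.01 m/s and distance of empty_carrier_grip from where it was at the start of the episode below 0.012 m and angle between full_carrier_grip's own z axis and vertical below 0.06 rad and z of full_carrier_grip in the frame of loader_mouth below 0.09 m); the robot touches nothing.
It fails at once if a carrier is lifted by 15 mm or tipped by more than 7 degrees ((z of full_carrier_grip in the frame of loader_mouth above 0.1 m or angle between full_carrier_grip's own z axis and vertical above 0.12 rad) or (z of empty_carrier_grip in the frame of loader_mouth above 0.1 m or angle between empty_carrier_grip's own z axis and vertical above 0.12 rad)).
It fails at once if the empty carrier is moved by more than 12 mm (distance of empty_carrier_grip from where it was at the start of the episode above 0.012 m).
It fails at once if a bystander is pushed more than 25 mm away or knocked over (distance of any of jar, reagent, beaker, labels, tipbox, marker, cupjar from where it was at the start of the episode above 0.025 m or angle between any of jar, reagent, beaker, labels, tipbox, marker, cupjar's own z axis and vertical above 0.5 rad).
It also fails if it takes over 48 s, if anything falls off the work surface, if the arm or the gripper's body presses on something with over 40 N, if the wrist force passes 120 N, or if a joint passes its speed limit or range.

ROBOT

A 6-joint arm with a two-finger parallel gripper is mounted at the origin on the work surface. World frame = base frame: x ahead of the robot, y to its left, z up, the work surface at z = 0. Lengths are in m, angles in rad, forces in N, time in s.
With the tool pointing down it reaches from about 0.35 to 0.975 m from the base axis. Payload 4.9 kg.
Tool frame: the origin (TCP) lies at the very end of the fingers, on their centre line; the grasp point (between the pads) lies manip.grip_point_offset behind it (manip.grip_point_offset is the distance from the TCP to the grasp point, in m); z points along the fingers, y is the direction in which the jaws open and shut (so a half turn about z gives the same grasp; the last joint's range is limited). The gripper opens to 85 mm and grips with 20 to 120 N. Pads are 22 mm wide; open, the fingers measure 114 mm over their backs; the gripper's body (76 mm by 85 mm) begins 54 mm behind the grasp point. The pads swing forward as they close: fully open they stand 13 mm farther back than shut.
Start: joints at [-1.409, 0.053, 1.613, -0, 1.476, -0.119], TCP at [0.173, -0.601, 0.231] pointing down, gripper open.
Joint ranges: [-3.01, 3.01], [-1.01, 2.22], [0.06, 2.58], [-1.02, 4.17], [0.09, 2.62], [-3.14, 3.14]. Speed limits (rad/s): [2.57, 2.57, 3.14, 3.14, 3.14, 3.14].

INTERFACE

Orientations are given as a unit quaternion [w, x, y, z].
In Python, from plant import status, grab_frame, camera_params, ticket, boxes_of, outline_of, manip gives the robot as it stands. The module is installed in compiled form; this text tells all that it offers.
- The arm moves only by the tool play_rows, never from a script. Its argument "deltas" is a list of rows, each a list of 2 entries, a list of its own where there are three numbers: the shift along the world's x, y, z in m, then the turn about the world's z in rad. A call has 1 to 5 rows; each row is the pose to reach, as a shift and turn from the pose commanded when the call began; what a row does not reach only later rows make up. A row lasts 1/8 s, in which the tool goes at most 62.5 mm and 10.7 degrees, less where a joint would pass 70% of its speed; a pose out of reach is approached as far as the arm can. A call with a gripper value outside its range is refused whole. "grip" is the opening, from -1 (shut) to 1 (fully open), set as the call begins (left out, the last holds). The fingers move at their own pace and stop on an object; the grip force is fixed at half the most. Time passes only in rows, so rows that repeat a pose let the fingers close. It gives the time, the measured TCP pose, the force and the opening at its end, in the units of the state.
- status.state(): the state, without advancing time (a new reading comes with each control period).
- grab_frame(name): name is "scene" or "top" or "wrist"; returns (picture, depth): 384x512x3 uint8, blue, green, red; 384x512 float32, m along the optical axis (not along the pixel's ray), 0 where there is no reading.
- camera_params(name): a dict with "mtx" (3x3 intrinsics, pixels), "distortion" ([k1, k2, p1, p2, k3] as OpenCV has them; the pictures are not rectified), "world_from_camera" (4x4, takes a point from camera to world coordinates). Camera axes: x right, y up, looking along -z (the intrinsics and any distortion apply to the point x, -y, -z); pixel columns grow to the right and rows downward; lengths in m; the calibration is good to about 2 mm. A picture is of the moment at which its call begins: read the wrist's pose just before it. camera_params takes no time and is no camera call; for the wrist camera it gives the pose at the moment of the call.
- ticket.job_done(): hands the job in, once; it reports no verdict.
Trained networks look in the newest picture that a camera, given by its name, has taken for a name from the list of things; names that differ only in an ending like _2 or _b are one class to them, and where a whole thing is asked for, a point or a joint stands for the part that bears it (a point fixed in the world has none). Each returns a list of dicts, best first, with "confidence" (0 to 1); they miss things now and then, are a little off and sometimes report something else, mostly with a low value. They report only what shows in the picture. A call takes as long as a camera call.
- boxes_of(camera, name): "box" ([left, top, right, bottom] in pixels, round what is visible of it).
- outline_of(camera, name): "region" (384x512 bool, what is visible of it) and "box" ([left, top, right, bottom] in pixels, round what is visible of it).
The state is a dict: "time": time; "joint_pos": joint angles; "joint_vel": joint speeds; "joint_efforts": joint torques, N m; "tool_pos": TCP position; "tool_rot": TCP orientation; "contact_force": force on the tool from outside, world axes, zero at the start; "ft_torque": the same for the moment, N m; "gripper_width": opening from 0.0 (shut) to 1.0 (fully open).
Only numpy, scipy, OpenCV 4.12 (cv2) and the standard library are available. Lean on these libraries where they do the work, as an engineer would, in place of code of your own. Each camera call takes 0.05 s, during which the arm holds its last target.

## Working session

There is one attempt and no reset: what is moved stays moved. The work goes in short steps, Python scripts to look and compute and a tool call to move; the robot and the scene stay as the last step left them, time stands still between calls to the robot, and variables do not carry over. Pictures are saved under pics/ and viewed, and the job is handed in when it is done.

Besides the shell and the picture viewer there is one more tool, called after "Call:" as name([rows], argument=value, ...), one row to a line, values as JSON. play_rows: Moves the arm, as the interface text tells. Its arguments: {"type":"object","properties":{"deltas":{"type":"array"},"grip":{"type":"number"}},"required":["deltas"]}

```bash
mkdir -p pics; cat > h.py <<'E'
import numpy as np, cv2
from plant import *
def px2w(cam,u,v,d,P=None):
    P=P or camera_params(cam); K=np.array(P["mtx"],float); D=np.array(P["distortion"],float)
    p=cv2.undistortPoints(np.array([[[u,v]]],float).reshape(-1,1,2),K,D).reshape(2)
    T=np.array(P["world_from_camera"]); return (T@np.array([p[0]*d,-p[1]*d,-d,1]))[:3]
def ray(cam,u,v,z):
    P=camera_params(cam); a=px2w(cam,u,v,0.001,P); b=px2w(cam,u,v,1.0,P); t=(z-a[2])/(b[2]-a[2]); return a+t*(b-a)
def cloud(cam,dep):
    P=camera_params(cam); K=np.array(P["mtx"],float); D=np.array(P["distortion"],float)
    v,u=np.mgrid[0:dep.shape[0],0:dep.shape[1]]
    p=cv2.undistortPoints(np.stack([u.ravel(),v.ravel()],1).astype(float).reshape(-1,1,2),K,D).reshape(-1,2)
    d=dep.ravel(); T=np.array(P["world_from_camera"])
    X=np.stack([p[:,0]*d,-p[:,1]*d,-d,np.ones_like(d)],1)@T.T
    X=X[:,:3]; X[d<=0]=np.nan
    return X.reshape(*dep.shape,3)
E
python3 - <<'E'
from h import *
print(status.state()); print(manip.grip_point_offset)
for c in ["scene","top"]:
    im,d=grab_frame(c); cv2.imwrite(f"pics/{c}0.png",im); np.save(f"{c}.npy",d)
    X=cloud(c,d); np.save(f"{c}X.npy",X)
    for n in ["full_carrier_grip","full_carrier_tubes","empty_carrier_grip","shutter_rib","jar","reagent","beaker","labels","tipbox","marker","cupjar"]:
        for r in outline_of(c,n)[:2]:
            m=r["region"]; p=X[m]; print(c,n,round(r["confidence"],2),np.round(r["box"]),np.round(np.nanmedian(p,0),3),np.round(np.nanpercentile(p,98,axis=0),3))
E
```

```text
{'time': 0.0, 'joint_pos': array([-1.40900333e+00,  5.34241744e-02,  1.61433268e+00, -2.26151180e-05,
        1.47604075e+00, -1.19018210e-01]), 'joint_vel': array([ 0.00031257,  0.00024976, -0.00090023, -0.00048932,  0.00028391,
        0.00053374]), 'joint_efforts': array([ 7.81896506e-04, -3.93678296e+01, -3.70175064e+01, -3.86977251e-05,
        6.99349330e-03,  3.57661687e-07]), 'tool_pos': array([ 0.17308703, -0.59987577,  0.22999821]), 'tool_rot': array([-1.10198323e-03,  9.90158562e-01,  1.39945724e-01, -3.48303645e-05]), 'contact_force': array([-0.34667914,  0.2093193 , -0.17190621]), 'ft_torque': array([ 0.0398022 , -0.02930725, -0.01994093]), 'gripper_width': 0.9948617480937225}
0.0187
scene full_carrier_grip 0.55 [183. 160. 249. 208.] [ 0.636 -0.103  0.064] [ 0.729 -0.069  0.105]
scene full_carrier_tubes 0.51 [191. 148. 212. 178.] [ 0.598 -0.24   0.057] [ 0.625 -0.219  0.08 ]
scene empty_carrier_grip 0.92 [220. 190. 293. 249.] [0.608 0.071 0.058] [0.728 0.111 0.09 ]
scene jar 0.75 [260. 182. 272. 203.] [ 0.525 -0.003  0.048] [0.537 0.007 0.063]
scene reagent 0.63 [259. 23
[... 954 characters left out ...]
 175. 263. 180.] [ 0.6   -0.021  0.1  ] [0.608 0.004 0.111]
top reagent 0.61 [199. 154. 217. 165.] [0.673 0.173 0.093] [0.701 0.205 0.133]
top beaker 0.79 [311. 170. 327. 189.] [ 0.595 -0.262  0.019] [ 0.624 -0.227  0.084]
top labels 0.52 [198. 187. 215. 205.] [0.534 0.195 0.027] [0.566 0.227 0.036]
top tipbox 0.66 [370. 196. 403. 229.] [ 0.456 -0.53   0.021] [ 0.517 -0.477  0.052]
top tipbox 0.22 [202. 152. 217. 167.] [0.673 0.173 0.092] [0.701 0.205 0.133]
top marker 0.4 [312. 193. 326. 222.] [ 0.486 -0.26   0.012] [ 0.542 -0.241  0.02 ]
top cupjar 0.59 [124. 179. 144. 194.] [0.579 0.475 0.066] [0.606 0.503 0.076]
top cupjar 0.2 [196. 188. 214. 206.] [0.53  0.199 0.029] [0.562 0.227 0.037]
```

```bash
python3 - <<'E'
import cv2
a=cv2.imread("pics/scene0.png")[90:310,130:400]; cv2.imwrite("pics/s0z.png",cv2.resize(a,None,fx=2.8,fy=2.7,interpolation=cv2.INTER_CUBIC))
a=cv2.imread("pics/top0.png")[120:240,180:340]; cv2.imwrite("pics/t0z.png",cv2.resize(a,None,fx=5,fy=5,interpolation=cv2.INTER_CUBIC))
E
```

```text
(no output)
```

View pics/s0z.png

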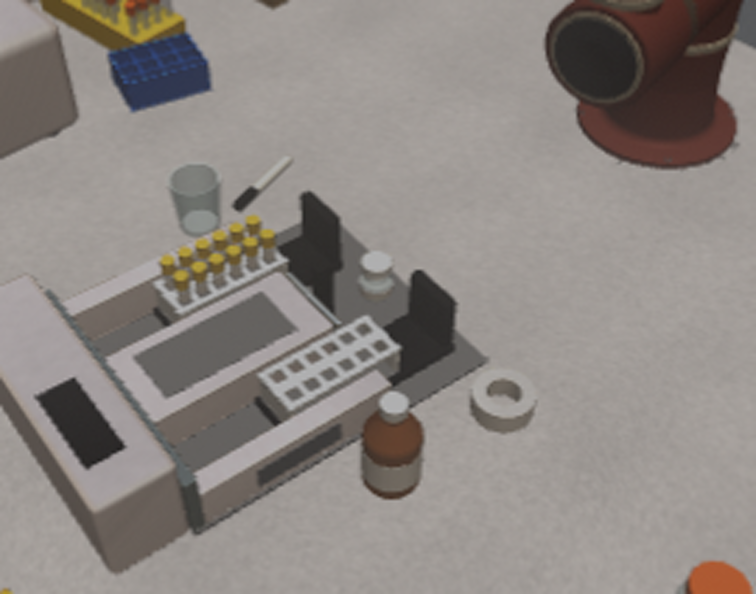

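View pics/t0z.png

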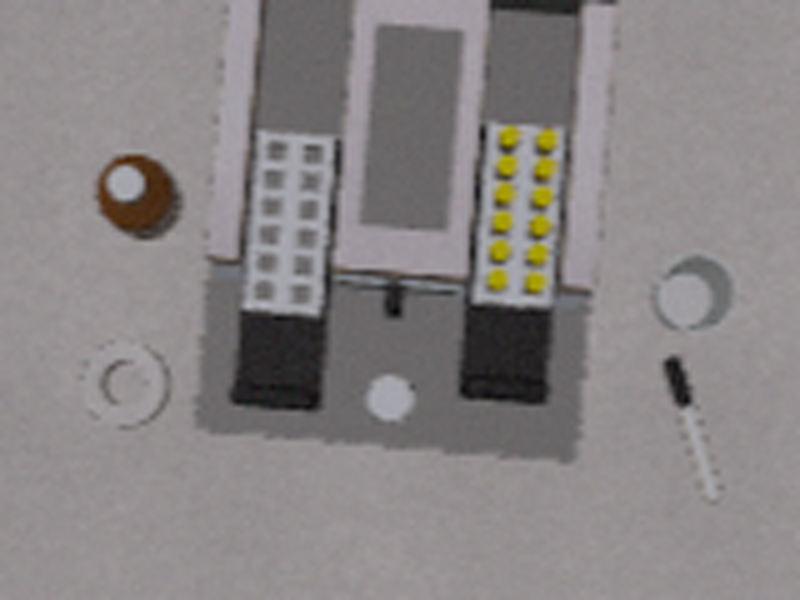

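Call:
play_rows([
  [[0.05,0.05,0.04],-0.1],
  [[0.08,0.1,0.08],-0.2],
  [[0.11,0.15,0.12],-0.3],
  [[0.14,0.2,0.14],-0.356],
  [[0.16,0.25,0.14],-0.356],
], grip=-1)

```text
time: 1.82
tool_pos: [0.3248, -0.3694, 0.3702]
tool_rot: [0.002, 0.999, -0.038, 0.001]
contact_force: [0.4, 0.1, -0.2]
gripper_width: 0.003
```

Call:
play_rows([
  [[0.02,0.05,0],0],
  [[0.04,0.1,0],0],
  [[0.06,0.15,0],0],
  [[0.07,0.2,0],0],
  [[0.07,0.25,0],0],
])

```text
time: 2.45
tool_pos: [0.3939, -0.1187, 0.3677]
tool_rot: [-0.0, 0.999, -0.037, 0.0]
contact_force: [1.4, -0.2, 0.0]
gripper_width: 0.002
```

```bash
python3 - <<'E'
from h import *
s=status.state(); print(s["time"],s["tool_pos"],s["tool_rot"],s["gripper_width"])
im,d=grab_frame("wrist"); cv2.imwrite("pics/w1.png",im); print(camera_params("wrist")["world_from_camera"])
np.save("w1X.npy",cloud("wrist",d))
E
```

```text
2.45 [ 0.39394012 -0.11874391  0.36768444] [-7.94080342e-05  9.99299934e-01 -3.74114124e-02  1.49169544e-04] 0.001502813034126495
[[-0.06915128  0.95729122  0.28073409  0.46494639]
 [-0.99759861 -0.06525966 -0.02319893 -0.119535  ]
 [-0.00388752 -0.28166417  0.95950518  0.51131521]
 [ 0.          0.          0.          1.        ]]
```

View pics/w1.png

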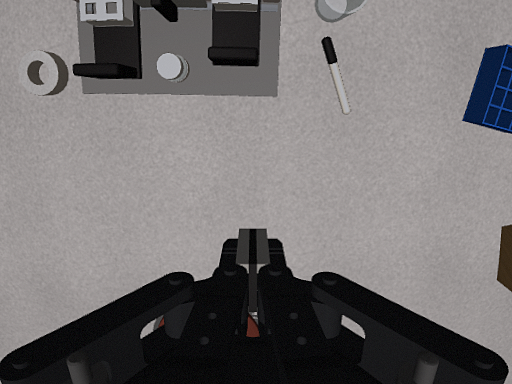

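The wrist view shows the full carrier's push plate at about (235,55) and the jar at (172,66). The rib is cut off at the top edge, so I'll move forward.

Call:
play_rows([
  [[0.05,0.015,0],0],
  [[0.1,0.03,0],0],
  [[0.14,0.05,0],0],
  [[0.14,0.05,0],0],
])

```text
time: 3.0
tool_pos: [0.5352, -0.0693, 0.3664]
tool_rot: [-0.0, 0.999, -0.036, -0.001]
contact_force: [-0.8, -0.1, -0.5]
gripper_width: 0.004
```

```bash
python3 - <<'E'
from h import *
s=status.state(); print(s["time"],s["tool_pos"],s["tool_rot"])
im,d=grab_frame("wrist"); X=cloud("wrist",d); np.save("w2X.npy",X); np.save("w2d.npy",d)
cv2.imwrite("pics/w2.png",im); 
for n in ["full_carrier_grip","full_carrier_tubes","empty_carrier_grip","shutter_rib","jar"]:
  for r in outline_of("wrist",n)[:2]: print(n,round(r["confidence"],2),np.round(r["box"]),np.round(np.nanmedian(X[r["region"]],0),3))
E
```

```text
3.0 [ 0.5351981  -0.06929019  0.36637473] [-3.97664881e-04  9.99343182e-01 -3.62160033e-02 -1.20345914e-03]
full_carrier_grip 0.62 [255.   0. 308. 168.] [ 0.624 -0.111  0.063]
full_carrier_tubes 0.63 [254.   0. 307. 165.] [ 0.624 -0.111  0.063]
full_carrier_tubes 0.63 [ 24.  33. 104.  88.] [0.675 0.167 0.087]
empty_carrier_grip 0.97 [124.  14. 182. 176.] [0.619 0.064 0.061]
shutter_rib 0.64 [178. 100. 246. 120.] [ 0.602 -0.021  0.061]
jar 0.8 [204. 144. 232. 179.] [ 0.519 -0.015  0.061]
jar 0.53 [178.  98. 248. 123.] [ 0.602 -0.021  0.061]
```

View pics/w2.png

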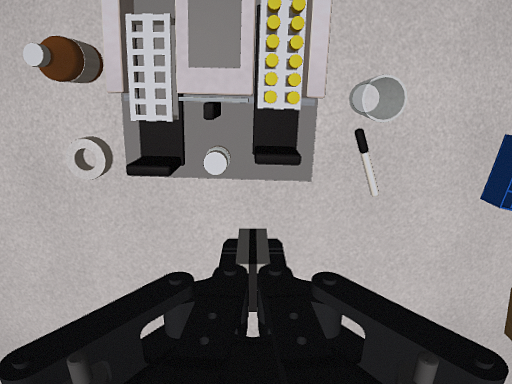

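```bash
python3 - <<'E'
from h import *
X=np.load("w2X.npy")
def sel(b,z0,z1):
    l,t,r,bo=b; P=X[t:bo,l:r].reshape(-1,3); return P[(P[:,2]>z0)&(P[:,2]<z1)]
for n,b,z0,z1 in [("fullplate",(245,140,312,172),.084,.097),("emptyplate",(120,145,190,180),.084,.097),("rib",(198,95,226,122),.098,.112),("shutter",(178,94,250,106),.054,.064),("jar",(200,140,235,180),.05,.07),("centerblock",(178,40,254,104),.055,.075)]:
    P=sel(b,z0,z1); r=cv2.minAreaRect((P[:,:2]*1000).astype(np.float32)); print(n,len(P),np.round(P.mean(0),4),"min",np.round(P.min(0),3),"max",np.round(P.max(0),3),r)
# floor plate front edge: for each y bin min x with z in 2..12mm
P=X[120:200,120:325].reshape(-1,3); 
C=[]
for u in range(130,310,6):
    col=X[150:200,u]; i=np.where(col[:,2]>0.003)[0]
    if len(i): C.append(col[i.max()])
C=np.array(C); print(np.round(C[::3],3)); 
for u in range(182,252,8):
    col=X[60:110,u]; i=np.where(col[:,2]>0.05)[0]; print(u,np.round(col[i.max()],4), end=' ')
E
```

```text
fullplate 548 [ 0.5216 -0.1033  0.0911] min [ 0.51  -0.135  0.084] max [ 0.531 -0.072  0.094] ((520.645751953125, -103.76220703125), (63.33749771118164, 16.532609939575195), 83.898681640625)
emptyplate 525 [0.5192 0.076  0.0908] min [0.508 0.046 0.084] max [0.529 0.108 0.094] ((518.3762817382812, 77.18666076660156), (62.33804702758789, 16.503206253051758), 84.1272201538086)
rib 193 [ 0.5923 -0.0183  0.105 ] min [ 0.582 -0.026  0.101] max [ 0.603 -0.01   0.108] ((592.4568481445312, -17.907615661621094), (14.234667778015137, 21.403268814086914), 84.03297424316406)
shutter 337 [ 0.6066 -0.0222  0.0609] min [ 0.597 -0.07   0.054] max [0.614 0.028 0.064] ((605.3607788085938, -21.063369750976562), (97.88319396972656, 15.12203598022461), 85.55145263671875)
jar 462 [ 0.5164 -0.0139  0.0614] min [ 0.499 -0.03   0.05 ] max [0.533 0.005 0.064] ((515.7425537109375, -13.522216796875), (33.93335723876953, 34.35270309448242), 57.41596221923828)
centerblock 4430 [ 0.6452 -0.0277  0.0648] min [ 0.6   -0.081  0.056] max [0.687 0.028 0.073] ((641.686279296875, -26.73095703125), (103.17103576660156, 82.4864501953125), 85.26004028320312)
[[ 0.513  0.105  0.087]
 [ 0.491  0.109  0.007]
 [ 0.508  0.053  0.089]
 [ 0.454  0.053  0.003]
 [ 0.483  0.018  0.007]
 [ 0.479 -0.012  0.008]
 [ 0.474 -0.041  0.003]
 [ 0.449 -0.069  0.003]
 [ 0.45  -0.1    0.003]
 [ 0.467 -0.131  0.008]]
182 [0.6084 0.0233 0.0616] 190 [0.6061 0.0126 0.0601] 198 [0.6052 0.0013 0.0606] 206 [ 0.5946 -0.0153  0.1051] 214 [ 0.5938 -0.0252  0.1037] 222 [ 0.6025 -0.0322  0.0614] 230 [ 0.6017 -0.0434  0.0614] 238 [ 0.6008 -0.0544  0.0609] 246 [ 0.6    -0.0656  0.062 ]
```

Call:
play_rows([
  [[-0.03,-0.014,-0.05],-0.027],
  [[-0.055,-0.028,-0.1],-0.027],
  [[-0.065,-0.028,-0.155],-0.027],
  [[-0.065,-0.028,-0.2],-0.027],
  [[-0.065,-0.028,-0.2],-0.027],
])

```text
time: 3.92
tool_pos: [0.4656, -0.0979, 0.164]
tool_rot: [-0.001, 0.999, -0.052, -0.004]
contact_force: [0.3, 0.7, -0.5]
gripper_width: -0.003
```

Call:
play_rows([
  [[0,0,-0.04],0],
  [[0,0,-0.08],0],
  [[0,0,-0.11],0],
  [[0,0,-0.113],0],
  [[0,0,-0.113],0],
])

```text
time: 4.55
tool_pos: [0.4706, -0.0992, 0.0573]
tool_rot: [0.001, 0.999, -0.051, 0.002]
contact_force: [-0.5, -1.2, -0.1]
gripper_width: 0.001
```

```bash
python3 - <<'E'
from h import *
im,d=grab_frame("wrist"); cv2.imwrite("pics/w3.png",im)
E
```

```text
(no output)
```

View pics/w3.png

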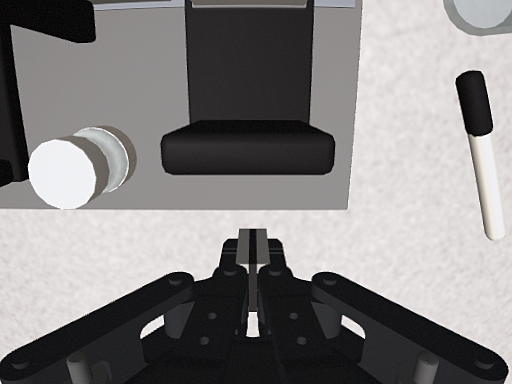

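Call:
play_rows([
  [[0.01,-0.001,-0.003],0],
  [[0.02,-0.002,-0.005],0],
  [[0.028,-0.0028,-0.005],0],
  [[0.036,-0.0036,-0.005],0],
  [[0.044,-0.0044,-0.005],0],
])

```text
time: 5.22
tool_pos: [0.5121, -0.1027, 0.0494]
tool_rot: [-0.0, 0.999, -0.051, -0.002]
contact_force: [-6.1, 0.8, 3.6]
gripper_width: 0.002
```

Call:
play_rows([
  [[0.01,-0.001,0],0],
  [[0.02,-0.002,0],0],
  [[0.03,-0.003,0],0],
  [[0.04,-0.004,0],0],
  [[0.05,-0.005,0],0],
])

```text
time: 5.85
tool_pos: [0.5621, -0.1077, 0.0494]
tool_rot: [-0.0, 0.999, -0.051, -0.002]
contact_force: [-6.5, 1.6, 3.3]
gripper_width: -0.002
```

```bash
python3 - <<'E'
from h import *
im,d=grab_frame("wrist"); cv2.imwrite("pics/w4.png",im)
E
```

```text
(no output)
```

View pics/w4.png

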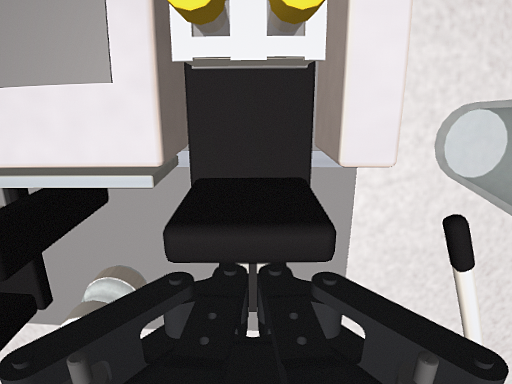

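Call:
play_rows([
  [[0.009,-0.0009,0],0],
  [[0.018,-0.0018,0],0],
  [[0.024,-0.0024,0],0],
  [[0.028,-0.0028,0],0],
  [[0.031,-0.0031,0],0],
])

```text
time: 6.52
tool_pos: [0.5936, -0.1109, 0.0494]
tool_rot: [-0.0, 0.999, -0.051, -0.001]
contact_force: [-4.3, 1.1, 0.9]
gripper_width: 0.001
```

Call:
play_rows([
  [[0.002,-0.0002,0],0],
  [[0.004,-0.0004,0],0],
])

```text
time: 6.78
tool_pos: [0.5977, -0.1113, 0.0494]
tool_rot: [-0.0, 0.999, -0.051, -0.0]
contact_force: [-3.2, -0.4, -0.2]
gripper_width: 0.002
```

Call:
play_rows([
  [[0.002,-0.0002,0],0],
  [[0.004,-0.0004,0],0],
])

```text
time: 7.02
tool_pos: [0.5985, -0.1113, 0.0495]
tool_rot: [-0.0, 0.999, -0.051, -0.005]
contact_force: [-21.9, 1.8, 13.6]
gripper_width: -0.001
```

Call:
play_rows([
  [[0.001,-0.0001,0],0],
  [[0.002,-0.0002,0],0],
])

```text
time: 7.28
tool_pos: [0.5983, -0.1112, 0.0491]
tool_rot: [-0.001, 0.999, -0.051, -0.008]
contact_force: [-27.6, 2.4, 17.0]
gripper_width: 0.006
```

The force rose sharply, with the TCP within 1 mm of where I expected the stop. I'll back off and check.

Call:
play_rows([
  [[-0.01,0.001,0],0],
  [[-0.03,0.003,0],0],
  [[-0.06,0.006,0.01],0],
  [[-0.07,0.007,0.06],0],
  [[-0.07,0.007,0.11],0],
])

```text
time: 7.9
tool_pos: [0.5335, -0.1048, 0.1607]
tool_rot: [0.0, 0.999, -0.051, 0.001]
contact_force: [1.8, -0.3, 0.6]
gripper_width: -0.003
```

```bash
python3 - <<'E'
from h import *
print(status.state()["tool_pos"])
im,d=grab_frame("wrist"); cv2.imwrite("pics/w5.png",im); X=cloud("wrist",d)
P=X.reshape(-1,3); m0=np.array([.6134,-.0201]); R=np.array([[.995,-.0995],[.0995,.995]])
L=np.c_[(P[:,:2]-m0)@R.T,P[:,2]]
def q(n,x0,x1,y0,y1,z0,z1):
    Q=L[(L[:,0]>x0)&(L[:,0]<x1)&(L[:,1]>y0)&(L[:,1]<y1)&(L[:,2]>z0)&(L[:,2]<z1)]
    print(n,len(Q),np.round(np.percentile(Q,[1,50,99],axis=0),4).tolist() if len(Q) else '')
q("plate",-.04,.04,-.13,-.05,.085,.098)
q("rib",-.05,.01,-.04,.04,.098,.112)
q("wallR",-.02,.05,-.16,-.13,.058,.07)
q("block",-.002,.05,-.05,.05,.058,.072)
E
```

```text
[ 0.53347784 -0.10484475  0.16072666]
plate 100 [[0.0119, -0.1236, 0.0852], [0.0122, -0.083, 0.0969], [0.0276, -0.0605, 0.098]]
rib 296 [[-0.0259, -0.0079, 0.0981], [-0.0139, -0.0071, 0.1054], [-0.0036, 0.0008, 0.112]]
wallR 5 [[0.0068, -0.131, 0.0602], [0.0069, -0.1309, 0.0655], [0.0469, -0.13, 0.0696]]
block 911 [[-0.0019, -0.0491, 0.0583], [0.0007, -0.001, 0.0699], [0.0076, 0.0469, 0.0719]]
```

View pics/w5.png

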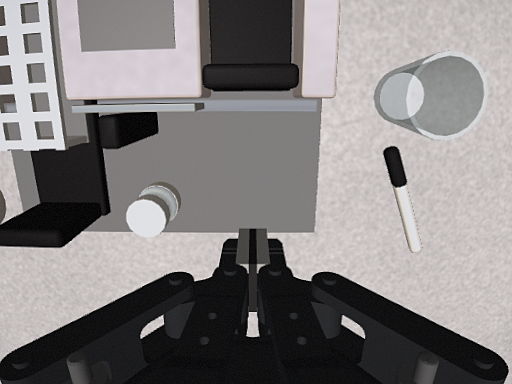

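Call:
play_rows([
  [[0.02,0.042,0],0],
  [[0.04,0.085,0],0],
  [[0.06,0.127,0],0],
  [[0.06,0.127,-0.03],0],
  [[0.06,0.127,-0.04],0],
])

```text
time: 8.57
tool_pos: [0.5934, 0.0227, 0.1179]
tool_rot: [-0.0, 0.999, -0.051, -0.001]
contact_force: [0.7, -0.6, -0.5]
gripper_width: 0.0
```

```bash
python3 - <<'E'
from h import *
print(status.state()["tool_pos"])
im,d=grab_frame("wrist"); cv2.imwrite("pics/w6.png",im)
im,d=grab_frame("scene"); cv2.imwrite("pics/s6.png",cv2.resize(im[120:300,130:320],None,fx=3,fy=3))
E
```

```text
[0.59340993 0.02267365 0.11791624]
```

View pics/s6.png

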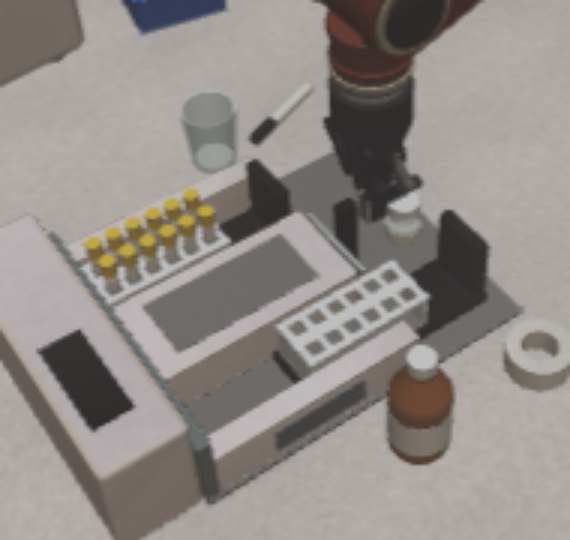

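Call:
play_rows([
  [[0,0,-0.03],0],
  [[0,0,-0.04],0],
  [[-0.0005,-0.005,-0.04],0],
  [[-0.0015,-0.015,-0.04],0],
  [[-0.0025,-0.025,-0.04],0],
])

```text
time: 9.3
tool_pos: [0.5922, -0.0036, 0.0811]
tool_rot: [-0.0, 0.999, -0.051, 0.001]
contact_force: [0.7, 2.0, 1.5]
gripper_width: -0.001
```

Call:
play_rows([
  [[-0.001,-0.01,0],0],
  [[-0.002,-0.02,0],0],
  [[-0.003,-0.03,0],0],
  [[-0.004,-0.04,0],0],
  [[-0.005,-0.05,0],0],
])

```text
time: 9.93
tool_pos: [0.5862, -0.0536, 0.0796]
tool_rot: [-0.0, 0.999, -0.051, -0.0]
contact_force: [0.8, 2.3, 1.1]
gripper_width: -0.002
```

```bash
python3 - <<'E'
from h import *
im,d=grab_frame("wrist"); cv2.imwrite("pics/w7.png",im)
E
```

```text
(no output)
```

View pics/w7.png

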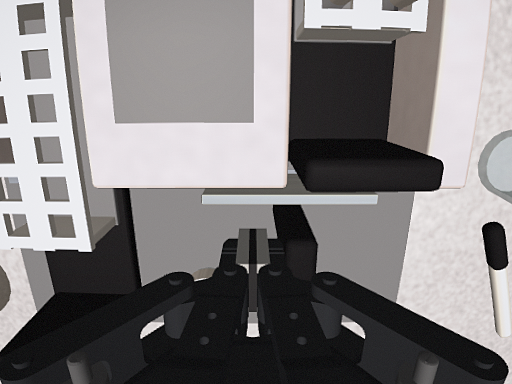

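Call:
play_rows([
  [[-0.001,-0.01,0],0],
  [[-0.002,-0.018,0],0],
  [[-0.0025,-0.024,0],0],
  [[-0.003,-0.028,0],0],
])

```text
time: 10.48
tool_pos: [0.5832, -0.0813, 0.0795]
tool_rot: [-0.0, 0.999, -0.051, -0.0]
contact_force: [1.5, 1.2, -0.4]
gripper_width: -0.003
```

Call:
play_rows([
  [[0,-0.002,0],0],
  [[0,-0.004,0],0],
])

```text
time: 10.72
tool_pos: [0.5829, -0.0849, 0.0795]
tool_rot: [-0.0, 0.999, -0.051, -0.001]
contact_force: [-1.3, 1.8, 0.3]
gripper_width: 0.0
```

Call:
play_rows([
  [[0,-0.002,0],0],
  [[0,-0.004,0],0],
])

```text
time: 10.98
tool_pos: [0.5829, -0.0883, 0.0794]
tool_rot: [-0.001, 0.999, -0.051, -0.001]
contact_force: [-1.1, 7.0, 1.8]
gripper_width: -0.002
```

Call:
play_rows([
  [[0,-0.001,0],0],
  [[0,-0.002,0],0],
])

```text
time: 11.22
tool_pos: [0.5829, -0.0885, 0.0795]
tool_rot: [-0.003, 0.999, -0.051, -0.001]
contact_force: [-1.3, 11.7, 2.7]
gripper_width: -0.002
```

The shutter is at its stop: force is rising with no further travel. I'll retreat and check.

Call:
play_rows([
  [[0.001,0.01,0],0],
  [[0.002,0.025,0],0],
  [[0.002,0.03,0.05],0],
  [[-0.03,0.03,0.1],0],
  [[-0.08,0.03,0.15],0],
])

```text
time: 11.85
tool_pos: [0.5091, -0.0607, 0.2262]
tool_rot: [0.001, 0.999, -0.051, 0.001]
contact_force: [1.4, 0.2, 0.5]
gripper_width: -0.001
```

Call:
play_rows([
  [[-0.03,0,0.05],0],
  [[-0.05,0,0.1],0],
  [[-0.05,0,0.12],0],
  [[-0.05,0,0.12],0],
])

```text
time: 12.35
tool_pos: [0.46, -0.061, 0.3451]
tool_rot: [0.0, 0.999, -0.051, 0.002]
contact_force: [-0.5, -0.7, -1.1]
gripper_width: -0.002
```

```bash
python3 - <<'E'
from h import *
print(status.state()["tool_pos"])
im,d=grab_frame("wrist"); cv2.imwrite("pics/w8.png",im); X=cloud("wrist",d)
im,d=grab_frame("top"); cv2.imwrite("pics/t8.png",cv2.resize(im[120:240,180:340],None,fx=5,fy=5))
P=X.reshape(-1,3); m0=np.array([.6134,-.0201]); R=np.array([[.995,-.0995],[.0995,.995]])
L=np.c_[(P[:,:2]-m0)@R.T,P[:,2]]
def q(n,x0,x1,y0,y1,z0,z1):
    Q=L[(L[:,0]>x0)&(L[:,0]<x1)&(L[:,1]>y0)&(L[:,1]<y1)&(L[:,2]>z0)&(L[:,2]<z1)]
    print(n,len(Q),np.round(np.percentile(Q,[2,50,98],axis=0),4).tolist() if len(Q) else '')
q("plate",-.04,.04,-.13,-.05,.085,.097)
q("rib",-.05,.0,-.12,-.04,.099,.112)
q("empty",-.12,-.05,.04,.14,.085,.097)
q("jar",-.12,-.05,-.04,.04,.05,.07)
E
```

```text
[ 0.45999359 -0.0609919   0.34510953]
plate 755 [[-0.0306, -0.1199, 0.0853], [0.0116, -0.0893, 0.0878], [0.0197, -0.0602, 0.0929]]
rib 234 [[-0.0327, -0.0969, 0.0998], [-0.0227, -0.0904, 0.1019], [-0.0119, -0.084, 0.1038]]
empty 602 [[-0.1125, 0.0582, 0.0854], [-0.1049, 0.0876, 0.0885], [-0.0975, 0.1182, 0.0904]]
jar 543 [[-0.1145, -0.0175, 0.0564], [-0.0987, -0.0017, 0.0587], [-0.0842, 0.0145, 0.0605]]
```

View pics/w8.png

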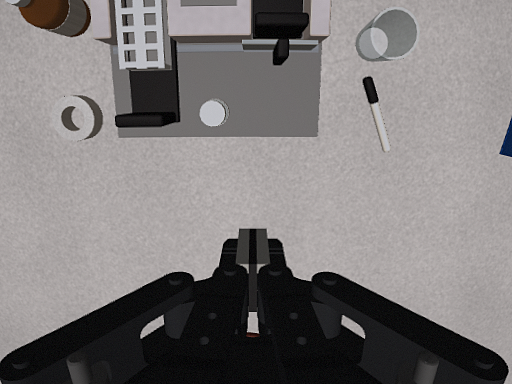

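View pics/t8.png

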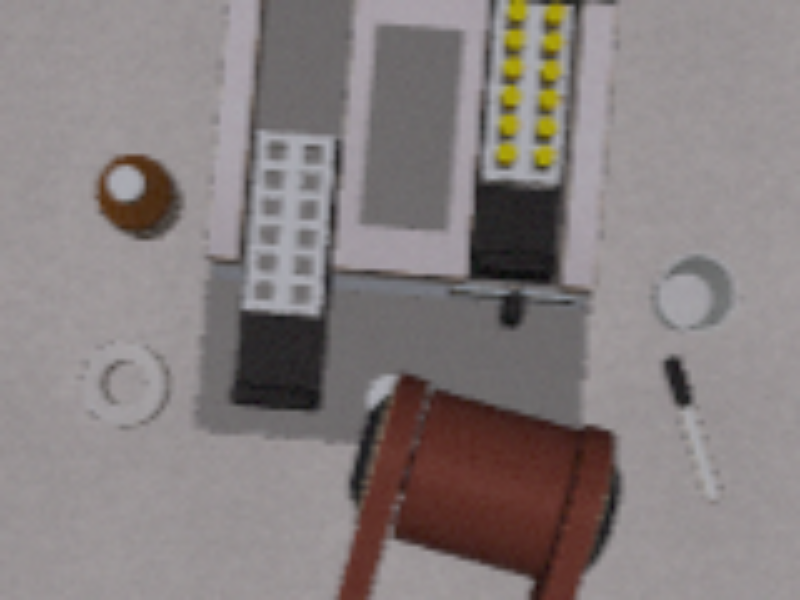

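```bash
python3 -c "
from plant import *
print(ticket.job_done())"
```

```text
the job is handed in; nothing more can be done
None
```

I pushed the filled carrier home in the right-hand bay, then pushed the shutter by its rib across that bay to its stop. I backed the arm clear and handed the job in at about 12.5 s; no verdict was reported.

- **Filled carrier:** The push force rose from about 4 N to about 28 N as it met the rear stop. My last camera check puts the front of its plate about 4 mm inside the face; fully home would be 6 mm. The limit is 1 mm proud of the face, so this has margin. The carrier looked flat.
- **Shutter:** The force rose to about 12 N with no further travel at the stop. The rib measured y = -0.090 m in the loader frame, and the carrier's plate is centred at about the same value, against a 9 mm tolerance.
- **Empty carrier:** It looks the same in the overhead pictures from before and after. The final wrist-camera depth reading puts it about 20 mm further out than the first one did. The jar, which the arm never touched, shows a similar offset at the edge of that picture, so I took this as a measurement error.
- **Bystanders:** The reagent bottle, beaker, label roll and marker look unmoved in the overhead view. The jar was mostly hidden by the arm there but stands upright in the final wrist picture. The tip box and specimen jar are far from where the arm worked, and I did not re-measure them.

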